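Put the finish bottle away and bolt the finishing chest

ROBOT

A 6-joint arm with a two-finger parallel gripper is mounted at the origin on the work surface. World frame = base frame: x ahead of the robot, y to its left, z up, the work surface at z = 0. Lengths are in m, angles in rad, forces in N, time in s.
With the tool pointing down it reaches from about 0.3 to 0.775 m from the base axis. Payload 14.6 kg.
Tool frame: the origin (TCP) lies at the very end of the fingers, on their centre line; the grasp point (between the pads) lies 19 mm behind it; z points along the fingers, y is the line along which they close (so a half turn about z gives the same grasp; the last joint's range is limited). The gripper opens to 94 mm and grips with 3 to 60 N. Pads are 16 mm wide; open, the fingers measure 119 mm over their backs; the gripper's body (75 mm by 177 mm) begins 78 mm behind the grasp point.
Start: joints at [1.09, 0.3, 1.521, -0, 1.321, -0.067], TCP at [0.221, 0.504, 0.205] pointing down, gripper open.
Joint ranges: [-3.03, 3.03], [-0.79, 2.21], [0.23, 2.52], [-1.04, 4.18], [0, 3.07], [-2.55, 2.55]. Speed limits (rad/s): [2.22, 2.22, 2.57, 3.14, 3.14, 3.14].

INTERFACE

Orientations are given as a 3x3 rotation matrix whose columns are the frame's x, y, z axes.
In Python, from bench import robot, optics gives the robot as it stands.
- The arm moves only by the tool send_rows, never from a script. Its argument "series" is a list of rows, each an object of numbers: "dx", "dy", "dz": the shift along the world's x, y, z in cm; "yaw": the turn about the world's z in rad; "claw": the opening, from 0 (shut) to 1 (fully open). In form: [{"dx": .., "dy": .., "dz": .., "yaw": .., "claw": ..}, ...]. A call has 1 to 5 rows; each row shifts and turns the commanded pose from where the row before left it; what a row does not reach is not made up. A row lasts 1/12 s, in which the tool goes at most 41.7 mm and 7.16 degrees, less where a joint would pass 70% of its speed; a pose out of reach is approached as far as the arm can. A call is refused whole if a number of a shift passes 4.17 or a number of a turn 0.125, either way. A call with a gripper value outside its range is refused whole. The fingers move at their own pace and stop on an object; "grip_force" is the grip in N (left out, the last holds). Time passes only in rows, so rows that do not move let the fingers close. It gives the time, the measured TCP pose, the force, the opening and the grip force at its end, in the units of the state.
- robot.get_state(): the state, without advancing time (a new reading comes with each control period).
- optics.capture(name): name is "side" or "top"; returns a dict with "frame" (480x640x3 uint8, red, green, blue), "range_z" (480x640 float32, m along the optical axis (not along the pixel's ray), 0 where there is no reading), "fx", "fy", "cx", "cy" (pixels), "origin" and "rotation" of the camera in the world. Camera axes: x right, y down, z forward; pixel columns grow to the right and rows downward; lengths in m; the calibration is good to about 2 mm. A picture is of the moment at which its call begins.
- robot.job_done(): hands the job in; it is judged then, once.
The state is a dict: "time_s": time; "joint_pos": joint angles; "joint_vel": joint speeds; "joint_torque": joint torques, N m; "eef_pos": TCP position; "eef_rot": TCP orientation; "wrist_force": force on the tool from outside, world axes, zero at the start; "torque": the same for the moment, N m; "grip_width": opening from 0.0 (shut) to 1.0 (fully open); "finger_force": force on a finger pad.
Only numpy, scipy, OpenCV 4.12 (cv2) and the standard library are available. Lean on these libraries where they do the work, as an engineer would, in place of code of your own. Each camera call takes 0.05 s, during which the arm holds its last target. There are 200 camera calls.

TASK

Put the tall narrow-necked bottle away: lift it off the lazy Susan and set it down gently, standing upright, on the floor of the open plywood chest beside the can. Then shut the lid fully and slide the bolt on the chest's deck all the way home through the keeper on the lid; if the bolt starts out sticking over the well, draw it back before it gets in the way of bottle or lid. Knock nothing over: the jar and the tin stay standing on the lazy Susan, the can in the chest, and the mallet stays where it lies.

Things in the scene. Friction and masses are not known exactly. Their poses are not given: they have to be found in the camera images.
- chest: Plywood chest fixed to the bench, 184 (x) by 373 (y) by 162 mm high. Origin on the bench, at its middle in x; x away from the robot (to the hinge side), y left, z up. Its open well spans x -80 to 80 and y -173 to 57 mm (walls 12 mm thick, rim at z = 150 mm, inner floor at z = 12 mm); the rest of the top, y 63 to 188 mm, is the fixed deck. Front face looks to -x.
- well (a point): Centre of the floor of the chest's open well: 160 mm (x) by 230 mm (y) clear, 138 mm deep to the rim. Chest frame (0, -58, 12) mm, same axes. The can takes up part of it; the larger free side is always wide enough for the bottle.
- deck (a point): Point on the upper face of the chest's fixed deck (z = 162 mm), on the bolt's line at the edge next to the lid: chest frame (-40, 63, 162) mm, same axes. The deck is 12 mm plywood, chest x -112 to 92, y 63 to 188 mm, and carries the bolt.
- lid (a joint): Lid angle (rad): 0 shut flat on the rim, 1.57 upright, stop at 1.9. A 12 mm plywood panel, 245 mm along chest y, 204 mm from hinge to front edge, hinged on the far (+x) wall; shut, it lies level with the deck and overhangs the front by 20 mm. Stiff friction hinges: it stays at any angle and must be pushed all the way down (3 to 5 N at the edge). A bolt sticking out past the deck holds it up.
- lid_hinge (a point): Middle of the lid's hinge line (which runs along chest y), at the lid's inner face: chest frame (92, -62.5, 150) mm; same axes as the chest, does not turn.
- lid_edge (a point): Middle of the lid's front edge, on its outer (upper when shut) face, 204 mm from the hinge line and 12 mm from the inner face. Axes turn with the lid: x from this edge to the hinge, z out of the outer face.
- bolt (a joint): Travel of the slide bolt (m): 0 fully drawn back, 0.062 fully home (end stops); growing, it moves along chest -y. Above 0.009 the rod's tip stands out over the well and blocks the lid; with the lid shut it enters the keeper from about 0.028. Stays where it is left; about 3 N moves it.
- bolt_knob (a point): Middle of the grip of the bolt's upright steel knob: 18 mm diameter, from 28 to 52 mm above the deck's upper face (this point 38 mm above it). It rides in the slot of a steel channel 30 mm wide and 15 mm high, with a strap 21 mm high at each end. On chest x = -40 mm; chest y = 158 mm drawn back, 96 mm home. Axes as the chest.
- bolt_tip (a point): Centre of the free end of the bolt's 12 mm round steel rod, 11 mm above the deck. Axes as the chest.
- keeper (a point): Centre of the opening of the keeper: a steel bridge on the lid's outer face, 28 mm wide, 14 mm long (along chest y), 24 mm high, opening 18 mm wide; 26 mm in from the lid's edge next to the deck, 72 mm from its front edge. Turns with the lid; x from front edge to hinge, z out of the outer face.
- turntable: Lazy Susan on the bench; origin on the bench at its axis, z up. Its round wooden plate, 260 mm diameter, turns freely at the lightest push; upper face 38 mm above the bench.
- bottle: The bottle to put away: round amber glass, 132 mm high, body 60 mm diameter up to 80 mm, shoulder narrowing to a 26 mm neck at 100 mm, black screw cap 32 mm diameter from 107 to 132 mm; about 0.4 kg. Origin: centre of its underside, z up along it. Stands on the lazy Susan at the start.
- jar: Squat amber glass jar, 74 mm diameter, 84 mm high, on the lazy Susan; stays there. Origin: centre of its underside.
- tin: Flat-sided steel tin, 80 (its x) by 46 (its y) by 116 mm, with a screw cap and a bail handle on top to 135 mm, on the lazy Susan; stays there. Origin: centre of its underside.
- can: Round steel can, 68 mm diameter, 90 mm high, standing in the chest's well; stays there. Origin: centre of its underside.
- mallet: Wooden carpenter's mallet lying on the bench beyond the work: head 70 by 120 by 65 mm, handle 230 mm along its +x. Origin: middle of the head's underside.
Mind the look-alikes: they are no part of the job. What is shaped like the bottle but blue or pink is not meant.

How it is judged:
On the way, in this order (a step that is already met when the one before it is completed fails the run):
1. the bottle stands upright on the chest's floor, let go (x of bottle in the frame of chest between -0.056 and 0.056 m and y of bottle in the frame of chest between -0.149 and 0.033 m and z of bottle in the frame of chest below 0.018 m and angle between bottle's own z axis and vertical below 0.1 rad and linear speed of bottle below 0.03 m/s and contact force between the fingers and bottle below 0.2 N), for 0.2 s.
2. the lid is shut (value of joint lid below 0.03 rad), for 0.2 s.
3. the bolt is fully home (value of joint bolt above 0.057 m and value of joint lid below 0.03 rad), for 0.2 s.
At the end, for the whole second after the job is handed in: The bottle stands upright (within 0.1 rad) and still on the chest's floor inside the well; the lid is shut (below 0.03 rad) and the bolt is home (above 0.057 m); the can stands upright in the chest, the jar and the tin upright on the lazy Susan; the mallet is within 20 mm of where it lay (all of step 3 and x of bottle in the frame of chest between -0.056 and 0.056 m and y of bottle in the frame of chest between -0.149 and 0.033 m and z of each of bottle, can in the frame of chest below 0.018 m and angle between each of bottle, can, jar, tin's own z axis and vertical below 0.1 rad and linear speed of bottle below 0.03 m/s and height (world z) of each of jar, tin above 0.03 m and horizontal distance between each of jar, tin and turntable below 0.13 m and distance of mallet from where it was at the start of the episode below 0.02 m); the robot touches nothing.
It fails at once if the bottle is tipped over (beyond 0.6 rad) (angle between bottle's own z axis and vertical above 0.6 rad).
It fails at once if the bottle is dropped (moves faster than 0.45 m/s out of the fingers' hold, as after a fall of about 10 mm) (linear speed of bottle above 0.45 m/s and contact force between the fingers and bottle below 0.3 N).
It fails at once if the bottle is banged down in the chest (over 60 N) (contact force between bottle and chest above 60 N).
It fails at once if another container is knocked over (tilted beyond 0.5 rad) (angle between any of jar, tin, can's own z axis and vertical above 0.5 rad).
It also fails if it takes over 72 s, if anything falls off the work surface, if the arm or the gripper's body presses on something with over 40 N, if the wrist force passes 120 N, or if a joint passes its speed limit or range.

## Working session

There is one attempt and no reset: what is moved stays moved. The work goes in short steps, Python scripts to look and compute and a tool call to move; the robot and the scene stay as the last step left them, time stands still between calls to the robot, and variables do not carry over. Pictures are saved under pics/ and viewed, at most 10 in all, crops included, and the job is handed in when it is done.

Besides the shell and the picture viewer there is one more tool, called by a JSON object that holds its "method" and its "body". send_rows: Moves the arm, as the interface text tells. Its arguments: {"type":"object","properties":{"series":{"type":"array"},"grip_force":{"type":"number"}},"required":["series"]}

```bash
ls; mkdir -p pics; cat > h.py <<'E'
import numpy as np, cv2
from bench import robot, optics
def cap(n):
    c=optics.capture(n); c['R']=np.array(c['rotation']); c['o']=np.array(c['origin']); return c
def pts(c):
    z=c['range_z']; v,u=np.mgrid[0:480,0:640]
    P=np.stack([(u-c['cx'])/c['fx']*z,(v-c['cy'])/c['fy']*z,z],-1)
    return P@c['R'].T+c['o']
def ray(c,u,v,h):
    d=c['R']@np.array([(u-c['cx'])/c['fx'],(v-c['cy'])/c['fy'],1]); return c['o']+d*(h-c['o'][2])/d[2]
E
python3 - <<'E'
from h import *
for n in('side','top'):
    c=cap(n); cv2.imwrite(f'pics/{n}0.png',c['frame'][:,:,::-1]); np.savez(f'{n}0.npz',**c)
    print(n,c['o'],c['R'].round(3).tolist(),c['fx'],c['cx'],c['cy'])
s=robot.get_state();print(s)
E
```

```text
pics
side [ 0.51831621 -0.59930845  0.83043572] [[0.999, -0.008, 0.031], [-0.026, -0.751, 0.659], [0.019, -0.66, -0.751]] 436.25926145743824 323.67380560615555 246.74789311023983
top [0.3259987  0.02281145 1.19170875] [[0.007, -0.984, 0.176], [-1.0, -0.006, 0.009], [-0.008, -0.176, -0.984]] 507.5065890602871 327.26519718034285 243.00820538367927
{'time_s': 0.1, 'joint_pos': array([ 1.09040589e+00,  3.00419954e-01,  1.52152587e+00,  1.33319424e-05,
        1.32069733e+00, -6.66031287e-02]), 'joint_vel': array([ 0.00071139, -0.00295332, -0.00296012, -0.00043163, -0.00142413,
        0.00085573]), 'joint_torque': array([ 7.93696054e-04, -5.32650304e+01, -3.53283334e+01,  7.09290057e-02,
        2.34597491e-02, -3.07264281e-05]), 'eef_pos': array([0.22103468, 0.50337038, 0.20493774]), 'eef_rot': array([[-9.15603242e-01,  4.02082648e-01, -4.96920806e-04],
       [ 4.02082946e-01,  9.15602778e-01, -9.25634893e-04],
       [ 8.28003417e-05, -1.04731769e-03, -9.99999448e-01]]), 'wrist_force': array([-0.03944308, -0.68163317, -0.12017628]), 'torque': array([ 0.00822244, -0.02235859,  0.00590623]), 'finger_force': 0.0, 'grip_width': 1.0018048888044366}
```

View pics/top0.png

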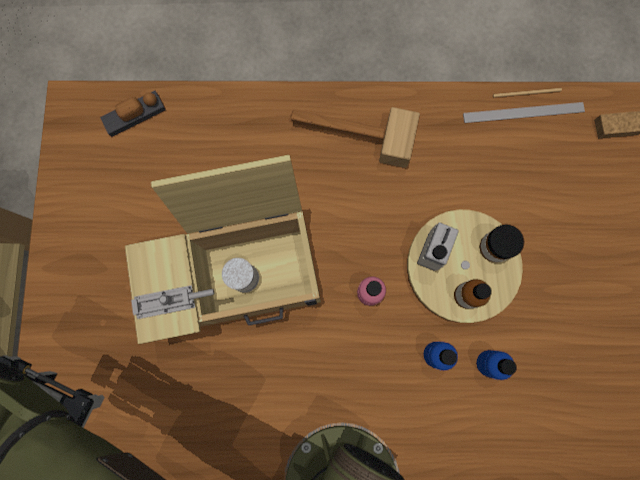

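View pics/side0.png

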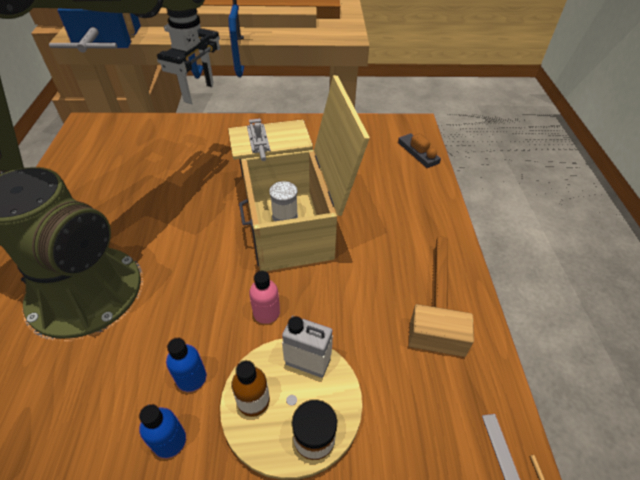

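Candidates for the bottle:
- Amber bottle: top (476,292), side (250,388).
- Blue bottles: top (440,355) and (495,365).
- Pink bottle: top (372,291).
- Jar with black lid: top (505,243). It is squat.

I choose the amber one at (476,292). The bolt's tip sticks out over the well at about (212,294), and the can is near (240,274).

```bash
python3 - <<'E'
from h import *
D={n:dict(np.load(f'{n}0.npz')) for n in('top','side')}
W={n:pts(D[n]) for n in D}
t=D['top'];P=W['top']
# deck
m=((P[...,2]>.155)&(P[...,2]<.168)).astype(np.uint8); m[:, :100]=0;m[:,330:]=0
m=cv2.morphologyEx(m,cv2.MORPH_OPEN,np.ones((9,9)))
n,l,s,c=cv2.connectedComponentsWithStats(m)
for i in range(1,n):
    if s[i,4]<300: continue
    q=P[l==i]; r=cv2.minAreaRect(q[:,:2].astype(np.float32)); print('deck?',s[i],np.round(r[0],4),np.round(r[1],4),r[2],np.median(q[:,2]))
    print(cv2.boxPoints(r).round(4).tolist())
for n in D:
    Q=W[n]; f=D[n]['frame'].astype(int)
    def rep(k,box,lo,hi):
        u0,v0,u1,v1=box; q=Q[v0:v1,u0:u1].reshape(-1,3); q=q[(q[:,2]>lo)&(q[:,2]<hi)]
        if len(q)<5: print(n,k,'few',len(q));return
        (cx,cy),r=cv2.minEnclosingCircle(q[:,:2].astype(np.float32))
        print(n,k,len(q),'c',round(cx,4),round(cy,4),'r',round(r,4),'med',np.median(q,0).round(4),'zmax',np.percentile(q[:,2],98).round(4))
    T=n=='top'
    rep('cap',(450,270,500,315) if T else (228,355,275,390),.155,.19)
    rep('knob',(125,270,220,325) if T else (240,110,280,165),.195,.23)
    rep('bolt',(125,270,220,325) if T else (240,110,280,165),.18,.23)
    rep('can',(215,250,265,300) if T else (265,175,300,225),.095,.115)
    rep('tincap',(410,215,465,275) if T else (275,310,335,380),.16,.19)
    rep('tin',(410,215,465,275) if T else (275,310,335,380),.145,.19)
    rep('jar',(475,220,530,270) if T else (285,395,345,465),.11,.14)
    rep('pink',(355,275,390,310) if T else (245,265,285,325),.11,.14)
    rep('blue1',(420,335,462,375) if T else (160,335,210,395),.11,.15)
    rep('plate',(405,205,525,325) if T else (215,335,365,475),.034,.043)
im=np.hstack([cv2.resize(t['frame'][200:390,350:540],(400,400)),cv2.resize(t['frame'][230:350,120:320],(400,240)).repeat(1,0) if 0 else cv2.copyMakeBorder(cv2.resize(t['frame'][230:350,120:320],(400,240)),0,160,0,0,0)])
cv2.imwrite('pics/crop.png',im[:,:,::-1])
E
```

```text
deck? [ 128  238   64   56 2655] [0.4599 0.3791] [0.1122 0.1263] 11.684013366699219 0.1633826046495357
[[0.3921999931335449, 0.429500013589859], [0.41780000925064087, 0.3059000074863434], [0.5275999903678894, 0.3285999894142151], [0.5020999908447266, 0.4523000121116638]]
deck? [ 136  308   63   35 1406] [0.3401 0.3535] [0.0509 0.1259] 11.671943664550781 0.16313819491985393
[[0.30239999294281006, 0.4099999964237213], [0.3278999924659729, 0.2867000102996826], [0.37770000100135803, 0.296999990940094], [0.3522999882698059, 0.4203000068664551]]
top cap 228 c 0.4132 -0.2815 r 0.0169 med [ 0.4123 -0.2791  0.1711] zmax 0.1757
top knob 92 c 0.3887 0.3469 r 0.009 med [0.3877 0.3438 0.2127] zmax 0.2184
top bolt 403 c 0.3948 0.3414 r 0.0811 med [0.3897 0.3396 0.1836] zmax 0.2172
top can 786 c 0.4526 0.2265 r 0.0347 med [0.4516 0.2267 0.1035] zmax 0.1074
top tincap 226 c 0.5093 -0.2021 r 0.034 med [ 0.4951 -0.1997  0.1718] zmax 0.1769
top tin 854 c 0.5118 -0.2054 r 0.044 med [ 0.5108 -0.2029  0.1563] zmax 0.1751
top jar 975 c 0.5231 -0.35 r 0.0377 med [ 0.5218 -0.3481  0.1237] zmax 0.1277
top pin
[... 342 characters left out ...]
.3461 r 0.0085 med [0.389  0.344  0.2078] zmax 0.2162
side bolt 200 c 0.3872 0.3426 r 0.0806 med [0.3891 0.3429 0.1847] zmax 0.2156
side can 437 c 0.4511 0.2291 r 0.0363 med [0.4516 0.2252 0.1031] zmax 0.1058
side tincap 305 c 0.5102 -0.2027 r 0.0346 med [ 0.495  -0.2029  0.171 ] zmax 0.175
side tin 1128 c 0.5113 -0.2047 r 0.0438 med [ 0.512  -0.2092  0.1553] zmax 0.1739
side jar 1775 c 0.5227 -0.3488 r 0.0371 med [ 0.5226 -0.3518  0.1231] zmax 0.1255
side pink 260 c 0.4189 -0.064 r 0.017 med [ 0.4206 -0.0705  0.1319] zmax 0.1353
side blue1 349 c 0.28 -0.2145 r 0.0171 med [ 0.2825 -0.2198  0.1322] zmax 0.1353
side plate 10133 c 0.4815 -0.2791 r 0.1303 med [ 0.4684 -0.3029  0.0392] zmax 0.042
```

View pics/crop.png

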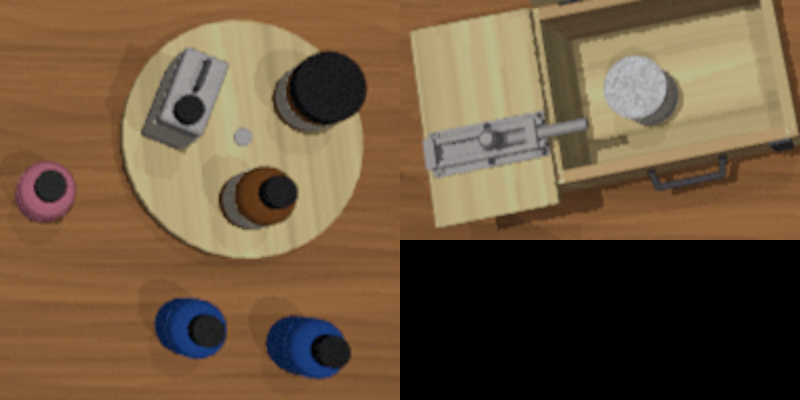

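The crop confirms the amber bottle with the black cap, at crop (262,197). The bolt is about 50 mm out, with its knob at crop (490,138).

Chest pose is (0.450, 0.2485) with yaw 11.68°. In the chest frame the can sits at (−2, −22) mm, so the bottle goes at about (0, −114) mm. First I'll draw back the bolt.

{"method": "send_rows", "body": {"series": [{"dx":0,"dy":0,"dz":4.1,"yaw":0.12},{"dx":2.8,"dy":-2.6,"dz":0.2,"yaw":0.12},{"dx":2.8,"dy":-2.6,"yaw":0.12},{"dx":2.8,"dy":-2.6,"yaw":0.12},{"dx":2.8,"dy":-2.6,"yaw":0.1}]}}

```text
invalid input
```

{"method": "send_rows", "body": {"series": [{"dx":2.8,"dy":-2.6,"yaw":0.038},{"dx":2.75,"dy":-2.7,"claw":0.6},{"dx":0,"dy":0},{"dx":0,"dy":0}]}}

```text
invalid input
```

```bash
python3 - <<'E'
from h import *
W=pts(dict(np.load('side0.npz'))); T=pts(dict(np.load('top0.npz')))
a=np.radians(11.68);R=np.array([[np.cos(a),np.sin(a)],[-np.sin(a),np.cos(a)]])
for P in(W,T):
    q=P.reshape(-1,3); c=np.c_[(q[:,:2]-[.45,.2485])@R.T,q[:,2]]
    m=(c[:,0]>.05)&(c[:,0]<.25)&(c[:,1]>-.16)&(c[:,1]<.04)&(c[:,2]>.18)&(c[:,2]<.4)
    c=c[m]; print(len(c),'lid dx/dz',np.polyfit(c[:,2],c[:,0],1),c[:,2].max(),c[c[:,2]>c[:,2].max()-.01].mean(0))
    k=(c[:,2]>.1)
s=robot.get_state();print(s['eef_pos'],np.arctan2(*s['eef_rot'][1::-1,1]),s['grip_width'],s['time_s'])
E
```

```text
2818 lid dx/dz [0.24001682 0.05484716] 0.3517252537362751 [ 0.14030681 -0.0668032   0.34753123]
5630 lid dx/dz [0.24102647 0.05465386] 0.3537879081135167 [ 0.14100268 -0.05971574  0.34880387]
[0.22103468 0.50337038 0.20493774] 1.157005755059869 1.0018048888044366 0.1
```

{"method": "send_rows", "body": {"series": [{"dx":0,"dy":0,"dz":4.1,"yaw":0.12,"claw":1},{"dx":2.8,"dy":-2.6,"dz":0.2,"yaw":0.12,"claw":1},{"dx":2.8,"dy":-2.6,"dz":0,"yaw":0.12,"claw":1},{"dx":2.8,"dy":-2.6,"dz":0,"yaw":0.12,"claw":1},{"dx":2.8,"dy":-2.6,"dz":0,"yaw":0.1,"claw":1}]}}

```text
time_s: 0.52
eef_pos: [0.3308, 0.4014, 0.2483]
eef_rot: [[-0.987, -0.159, -0.0], [-0.159, 0.987, -0.0], [0.0, -0.0, -1.0]]
wrist_force: [0.3, 0.7, 0.1]
grip_width: 1.0
finger_force: 0.0
```

{"method": "send_rows", "body": {"series": [{"dx":2.8,"dy":-2.6,"dz":0,"yaw":0.038,"claw":0.6},{"dx":2.75,"dy":-2.7,"dz":0,"yaw":0,"claw":0.6},{"dx":0,"dy":0,"dz":0,"yaw":0,"claw":0.6},{"dx":0,"dy":0,"dz":0,"yaw":0,"claw":0.6}]}}

```text
time_s: 0.85
eef_pos: [0.3865, 0.3484, 0.2481]
eef_rot: [[-0.983, -0.186, -0.0], [-0.186, 0.983, -0.0], [0.001, -0.0, -1.0]]
wrist_force: [0.1, 0.8, 0.3]
grip_width: 0.752
finger_force: 0.0
```

{"method": "send_rows", "body": {"series": [{"dx":0.2,"dy":-0.2,"dz":-2.9,"yaw":0.017,"claw":0.6},{"dx":0,"dy":0,"dz":-2.9,"yaw":0,"claw":0.6},{"dx":0,"dy":0,"dz":0,"yaw":0,"claw":0.1},{"dx":0,"dy":0,"dz":0,"yaw":0,"claw":0.1},{"dx":0,"dy":0,"dz":0,"yaw":0,"claw":0.1}], "grip_force": 15}}

```text
time_s: 1.27
eef_pos: [0.3875, 0.3485, 0.192]
eef_rot: [[-0.978, -0.207, 0.001], [-0.207, 0.978, 0.001], [-0.001, 0.001, -1.0]]
wrist_force: [0.5, 0.2, 0.7]
grip_width: 0.425
finger_force: 0.0
```

{"method": "send_rows", "body": {"series": [{"dx":0,"dy":0,"dz":0,"yaw":0,"claw":0.1},{"dx":0,"dy":0,"dz":0,"yaw":0,"claw":0.1},{"dx":0,"dy":0,"dz":0,"yaw":0,"claw":0.1}]}}

```text
time_s: 1.52
eef_pos: [0.3878, 0.3479, 0.1914]
eef_rot: [[-0.979, -0.206, 0.001], [-0.206, 0.979, 0.001], [-0.001, 0.001, -1.0]]
wrist_force: [0.2, 0.4, 0.1]
grip_width: 0.213
finger_force: 0.0
```

{"method": "send_rows", "body": {"series": [{"dx":0,"dy":0,"dz":0,"yaw":0,"claw":0.1},{"dx":0,"dy":0,"dz":0,"yaw":0,"claw":0.1}]}}

```text
time_s: 1.68
eef_pos: [0.3878, 0.348, 0.1912]
eef_rot: [[-0.979, -0.206, 0.001], [-0.206, 0.979, 0.001], [-0.001, 0.001, -1.0]]
wrist_force: [-1.2, 1.5, 6.6]
grip_width: 0.188
finger_force: 15.0
```

{"method": "send_rows", "body": {"series": [{"dx":-0.2,"dy":0.98,"dz":0,"yaw":0,"claw":0.1},{"dx":-0.2,"dy":0.98,"dz":0,"yaw":0,"claw":0.1},{"dx":-0.2,"dy":0.98,"dz":0,"yaw":0,"claw":0.1},{"dx":-0.2,"dy":0.98,"dz":0,"yaw":0,"claw":0.1},{"dx":-0.2,"dy":0.98,"dz":0,"yaw":0,"claw":0.1}]}}

```text
time_s: 2.1
eef_pos: [0.3776, 0.3967, 0.1911]
eef_rot: [[-0.979, -0.206, 0.001], [-0.206, 0.979, -0.001], [-0.0, -0.001, -1.0]]
wrist_force: [2.9, -24.9, 3.8]
grip_width: 0.191
finger_force: 16.4
```

{"method": "send_rows", "body": {"series": [{"dx":0,"dy":0,"dz":0,"yaw":0,"claw":0.6},{"dx":0,"dy":0,"dz":0,"yaw":0,"claw":0.6},{"dx":0,"dy":0,"dz":0,"yaw":0,"claw":0.6},{"dx":0,"dy":0,"dz":0,"yaw":0,"claw":0.6},{"dx":0,"dy":0,"dz":3.5,"yaw":0,"claw":0.6}]}}

```text
time_s: 2.52
eef_pos: [0.3761, 0.395, 0.2201]
eef_rot: [[-0.979, -0.206, -0.007], [-0.206, 0.979, -0.007], [0.009, -0.005, -1.0]]
wrist_force: [0.1, 0.9, -1.3]
grip_width: 0.512
finger_force: 0.0
```

{"method": "send_rows", "body": {"series": [{"dx":0.0,"dy":0,"dz":3.5,"yaw":0,"claw":0.6},{"dx":0.2,"dy":-3.5,"dz":0,"yaw":0,"claw":0.6},{"dx":0.2,"dy":-4,"dz":0,"yaw":0,"claw":0.6},{"dx":0.2,"dy":-4,"dz":0,"yaw":0,"claw":0.6},{"dx":0.2,"dy":-4,"dz":0,"yaw":0,"claw":0.6}]}}

```text
time_s: 2.93
eef_pos: [0.3851, 0.2399, 0.2603]
eef_rot: [[-0.978, -0.207, 0.0], [-0.207, 0.978, 0.0], [-0.0, 0.0, -1.0]]
wrist_force: [1.0, 0.2, 0.6]
grip_width: 0.6
finger_force: 0.0
```

{"method": "send_rows", "body": {"series": [{"dx":0.2,"dy":-4,"dz":0,"yaw":0,"claw":0.6},{"dx":0.2,"dy":-4,"dz":0,"yaw":0,"claw":0.6},{"dx":0.2,"dy":-4,"dz":0,"yaw":0,"claw":0.6},{"dx":0.2,"dy":-4,"dz":0,"yaw":0,"claw":0.6},{"dx":0.2,"dy":-4,"dz":0,"yaw":0,"claw":0.6}]}}

```text
time_s: 3.35
eef_pos: [0.3951, 0.0397, 0.2606]
eef_rot: [[-0.979, -0.206, 0.001], [-0.206, 0.979, 0.0], [-0.001, -0.0, -1.0]]
wrist_force: [0.5, -0.1, -0.4]
grip_width: 0.596
finger_force: 0.0
```

{"method": "send_rows", "body": {"series": [{"dx":0.2,"dy":-4,"dz":0,"yaw":0,"claw":0.6},{"dx":0.2,"dy":-4,"dz":0,"yaw":0,"claw":0.6},{"dx":0.2,"dy":-4,"dz":0,"yaw":0,"claw":0.6},{"dx":0.2,"dy":-4,"dz":0,"yaw":0,"claw":0.6},{"dx":0.2,"dy":-4,"dz":0,"yaw":0,"claw":0.6}]}}

```text
time_s: 3.77
eef_pos: [0.405, -0.1605, 0.2606]
eef_rot: [[-0.979, -0.206, 0.001], [-0.206, 0.979, -0.0], [-0.001, -0.0, -1.0]]
wrist_force: [1.1, 0.1, 0.3]
grip_width: 0.6
finger_force: 0.0
```

{"method": "send_rows", "body": {"series": [{"dx":0.25,"dy":-4,"dz":0,"yaw":0,"claw":0.6},{"dx":0.25,"dy":-4,"dz":0,"yaw":0,"claw":0.6},{"dx":0.25,"dy":-4,"dz":0,"yaw":0,"claw":0.6},{"dx":0,"dy":0,"dz":0,"yaw":0,"claw":0.6}]}}

```text
time_s: 4.1
eef_pos: [0.4123, -0.2835, 0.2595]
eef_rot: [[-0.979, -0.202, -0.001], [-0.202, 0.979, -0.0], [0.001, 0.0, -1.0]]
wrist_force: [0.3, 1.1, 0.2]
grip_width: 0.599
finger_force: 0.0
```

```bash
python3 - <<'E'
from h import *
c=cap('side');P=pts(c)
q=P[100:175,230:290].reshape(-1,3);q=q[(q[:,2]>.195)&(q[:,2]<.23)]
print('knob',cv2.minEnclosingCircle(q[:,:2].astype(np.float32)))
q=P[350:400,225:278].reshape(-1,3);q=q[(q[:,2]>.155)&(q[:,2]<.185)]
print('cap',cv2.minEnclosingCircle(q[:,:2].astype(np.float32)),len(q))
print(robot.get_state()['eef_pos'])
E
```

```text
knob ((0.3790504038333893, 0.3935938775539398), 0.010153713636100292)
cap ((0.4119357764720917, -0.28048914670944214), 0.016131166368722916) 330
[ 0.41244667 -0.2809207   0.25955867]
```

{"method": "send_rows", "body": {"series": [{"dx":0,"dy":0,"dz":-3.5,"yaw":0,"claw":0.6},{"dx":0,"dy":0,"dz":-3.5,"yaw":0,"claw":0.6},{"dx":0,"dy":0,"dz":-3,"yaw":0,"claw":0.6},{"dx":0,"dy":0,"dz":-2.1,"yaw":0,"claw":0.6},{"dx":0,"dy":0,"dz":0,"yaw":0,"claw":0.5}]}}

```text
time_s: 4.57
eef_pos: [0.4116, -0.2763, 0.1357]
eef_rot: [[-0.978, -0.207, -0.005], [-0.207, 0.978, 0.004], [0.004, 0.005, -1.0]]
wrist_force: [-0.5, 0.3, -0.1]
grip_width: 0.559
finger_force: 0.0
```

{"method": "send_rows", "body": {"series": [{"dx":0,"dy":0,"dz":0,"yaw":0,"claw":0.2},{"dx":0,"dy":0,"dz":0,"yaw":0,"claw":0.2},{"dx":0,"dy":0,"dz":0,"yaw":0,"claw":0.2},{"dx":0,"dy":0,"dz":0,"yaw":0,"claw":0.2},{"dx":0,"dy":0,"dz":0,"yaw":0,"claw":0.2}], "grip_force": 25}}

```text
time_s: 4.98
eef_pos: [0.4139, -0.2788, 0.1411]
eef_rot: [[-0.979, -0.206, 0.003], [-0.206, 0.979, -0.002], [-0.002, -0.002, -1.0]]
wrist_force: [0.6, -0.0, 7.1]
grip_width: 0.328
finger_force: 25.0
```

{"method": "send_rows", "body": {"series": [{"dx":0,"dy":0,"dz":0.5,"yaw":0,"claw":0.2},{"dx":0,"dy":0,"dz":1.5,"yaw":0,"claw":0.2},{"dx":0,"dy":0,"dz":2,"yaw":0,"claw":0.2},{"dx":0,"dy":0,"dz":3,"yaw":0,"claw":0.2},{"dx":0,"dy":0,"dz":3,"yaw":0,"claw":0.2}]}}

```text
time_s: 5.4
eef_pos: [0.4125, -0.2779, 0.2404]
eef_rot: [[-0.979, -0.206, -0.001], [-0.206, 0.979, 0.001], [0.001, 0.001, -1.0]]
wrist_force: [-0.2, -0.1, -4.5]
grip_width: 0.326
finger_force: 25.0
```

{"method": "send_rows", "body": {"series": [{"dx":0,"dy":0,"dz":3,"yaw":0,"claw":0.2},{"dx":0,"dy":0,"dz":3,"yaw":0,"claw":0.2},{"dx":0,"dy":0,"dz":1.5,"yaw":0,"claw":0.2},{"dx":0,"dy":0,"dz":0,"yaw":0,"claw":0.2},{"dx":0,"dy":0,"dz":0,"yaw":0,"claw":0.2}]}}

```text
time_s: 5.82
eef_pos: [0.4129, -0.2783, 0.3142]
eef_rot: [[-0.979, -0.206, 0.0], [-0.206, 0.979, -0.0], [-0.0, -0.0, -1.0]]
wrist_force: [-0.3, 0.4, -4.9]
grip_width: 0.327
finger_force: 25.0
```

{"method": "send_rows", "body": {"series": [{"dx":0.2,"dy":1.5,"dz":0,"yaw":0,"claw":0.2},{"dx":0.45,"dy":3,"dz":0,"yaw":0,"claw":0.2},{"dx":0.45,"dy":3,"dz":0,"yaw":0,"claw":0.2},{"dx":0.45,"dy":3,"dz":0,"yaw":0,"claw":0.2},{"dx":0.45,"dy":3,"dz":0,"yaw":0,"claw":0.2}]}}

```text
time_s: 6.23
eef_pos: [0.4325, -0.1419, 0.3124]
eef_rot: [[-0.979, -0.206, -0.003], [-0.206, 0.979, 0.001], [0.003, 0.002, -1.0]]
wrist_force: [0.6, 0.1, -3.8]
grip_width: 0.329
finger_force: 25.0
```

{"method": "send_rows", "body": {"series": [{"dx":0.45,"dy":3,"dz":0,"yaw":0,"claw":0.2},{"dx":0.45,"dy":3,"dz":0,"yaw":0,"claw":0.2},{"dx":0.45,"dy":3,"dz":0,"yaw":0,"claw":0.2},{"dx":0.45,"dy":3,"dz":0,"yaw":0,"claw":0.2},{"dx":0.45,"dy":3,"dz":0,"yaw":0,"claw":0.2}]}}

```text
time_s: 6.65
eef_pos: [0.4549, 0.0081, 0.3125]
eef_rot: [[-0.979, -0.206, -0.003], [-0.206, 0.979, 0.0], [0.003, 0.001, -1.0]]
wrist_force: [1.3, 0.5, -4.7]
grip_width: 0.329
finger_force: 25.0
```

{"method": "send_rows", "body": {"series": [{"dx":0.45,"dy":3,"dz":0,"yaw":0,"claw":0.2},{"dx":0.45,"dy":3,"dz":0,"yaw":0,"claw":0.2},{"dx":0.45,"dy":3,"dz":0,"yaw":0,"claw":0.2},{"dx":0.4,"dy":3,"dz":0,"yaw":0,"claw":0.2},{"dx":0,"dy":1,"dz":0,"yaw":0,"claw":0.2}]}}

```text
time_s: 7.07
eef_pos: [0.4726, 0.1396, 0.3121]
eef_rot: [[-0.978, -0.208, -0.004], [-0.208, 0.978, -0.0], [0.003, 0.001, -1.0]]
wrist_force: [-0.5, -1.1, -5.0]
grip_width: 0.33
finger_force: 25.0
```

{"method": "send_rows", "body": {"series": [{"dx":0,"dy":0,"dz":0,"yaw":0,"claw":0.2},{"dx":0,"dy":0,"dz":0,"yaw":0,"claw":0.2}]}}

```text
time_s: 7.23
eef_pos: [0.4726, 0.1365, 0.3129]
eef_rot: [[-0.978, -0.207, -0.002], [-0.207, 0.978, -0.001], [0.003, -0.0, -1.0]]
wrist_force: [-0.8, -0.7, -4.7]
grip_width: 0.326
finger_force: 25.0
```

```bash
python3 - <<'E'
from h import *
c=cap('side');cv2.imwrite('pics/s1.png',c['frame'][:,:,::-1]);np.savez('s1.npz',**c)
P=pts(c);f=c['frame'].astype(int)
m=(f[...,0]>f[...,2]*2)&(f[...,0]-f[...,2]>30)&(P[...,2]>.19)&(P[...,2]<.32)
q=P[m];q=q[(abs(q[:,1]-.12)<.08)&(q[:,0]<.53)];print(len(q),q.min(0),q.max(0),np.median(q,0))
print(robot.get_state()['eef_pos'])
E
```

```text
685 [-0.09019038  0.04039227  0.190541  ] [0.49959353 0.1976499  0.31910009] [0.47010021 0.11591339 0.29347852]
[0.47276051 0.13595004 0.31333178]
```

View pics/s1.png

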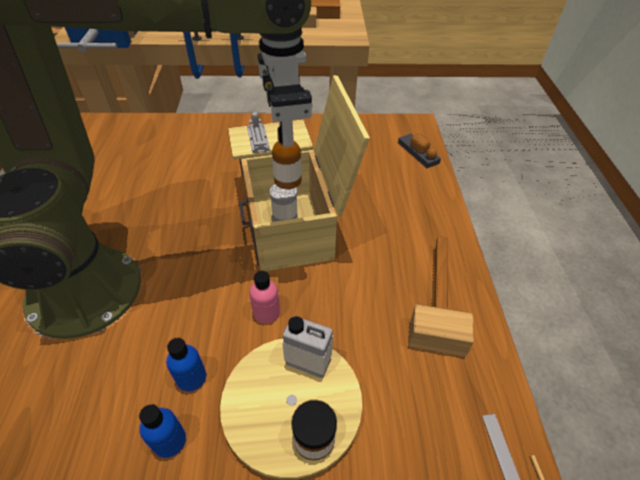

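The bottle hangs upright over the free side of the well at (287,165), clear of the can at (284,200). The bolt is drawn back. Lowering it now.

{"method": "send_rows", "body": {"series": [{"dx":0,"dy":0,"dz":-2,"yaw":0,"claw":0.2},{"dx":0,"dy":0,"dz":-3,"yaw":0,"claw":0.2},{"dx":0,"dy":0,"dz":-3,"yaw":0,"claw":0.2},{"dx":0,"dy":0,"dz":-3,"yaw":0,"claw":0.2},{"dx":0,"dy":0,"dz":-2,"yaw":0,"claw":0.2}]}}

```text
time_s: 7.7
eef_pos: [0.472, 0.135, 0.1814]
eef_rot: [[-0.979, -0.204, -0.003], [-0.204, 0.979, -0.001], [0.003, -0.0, -1.0]]
wrist_force: [-0.1, 1.3, -4.4]
grip_width: 0.329
finger_force: 25.0
```

{"method": "send_rows", "body": {"series": [{"dx":0,"dy":0,"dz":-2,"yaw":0,"claw":0.2},{"dx":0,"dy":0,"dz":-1.5,"yaw":0,"claw":0.2},{"dx":0,"dy":0,"dz":-1,"yaw":0,"claw":0.2},{"dx":0,"dy":0,"dz":0,"yaw":0,"claw":0.2},{"dx":0,"dy":0,"dz":0,"yaw":0,"claw":0.2}]}}

```text
time_s: 8.12
eef_pos: [0.4732, 0.136, 0.1396]
eef_rot: [[-0.979, -0.205, -0.0], [-0.205, 0.979, -0.0], [0.0, -0.0, -1.0]]
wrist_force: [0.7, 0.3, -4.2]
grip_width: 0.331
finger_force: 25.0
```

{"method": "send_rows", "body": {"series": [{"dx":0,"dy":0,"dz":-0.6,"yaw":0,"claw":0.2},{"dx":0,"dy":0,"dz":-0.5,"yaw":0,"claw":0.2},{"dx":0,"dy":0,"dz":-0.4,"yaw":0,"claw":0.2},{"dx":0,"dy":0,"dz":-0.2,"yaw":0,"claw":0.2},{"dx":0,"dy":0,"dz":0,"yaw":0,"claw":0.2}]}}

```text
time_s: 8.53
eef_pos: [0.4729, 0.1366, 0.122]
eef_rot: [[-0.979, -0.206, -0.001], [-0.206, 0.979, -0.0], [0.001, -0.0, -1.0]]
wrist_force: [-0.1, 0.2, -4.3]
grip_width: 0.328
finger_force: 25.0
```

{"method": "send_rows", "body": {"series": [{"dx":0,"dy":0,"dz":-0.2,"yaw":0,"claw":0.2},{"dx":0,"dy":0,"dz":-0.2,"yaw":0,"claw":0.2},{"dx":0,"dy":0,"dz":0,"yaw":0,"claw":0.2}]}}

```text
time_s: 8.78
eef_pos: [0.473, 0.1366, 0.1181]
eef_rot: [[-0.979, -0.206, -0.0], [-0.206, 0.979, -0.0], [0.0, -0.0, -1.0]]
wrist_force: [0.7, -0.9, -4.3]
grip_width: 0.325
finger_force: 25.0
```

{"method": "send_rows", "body": {"series": [{"dx":0,"dy":0,"dz":-0.15,"yaw":0,"claw":0.2},{"dx":0,"dy":0,"dz":-0.1,"yaw":0,"claw":0.2},{"dx":0,"dy":0,"dz":0,"yaw":0,"claw":0.2}]}}

```text
time_s: 9.03
eef_pos: [0.473, 0.1366, 0.1157]
eef_rot: [[-0.979, -0.206, -0.0], [-0.206, 0.979, -0.0], [0.0, -0.0, -1.0]]
wrist_force: [-0.3, -0.2, -3.9]
grip_width: 0.331
finger_force: 25.0
```

{"method": "send_rows", "body": {"series": [{"dx":0,"dy":0,"dz":-0.1,"yaw":0,"claw":0.2},{"dx":0,"dy":0,"dz":0,"yaw":0,"claw":0.2},{"dx":0,"dy":0,"dz":0,"yaw":0,"claw":0.2}]}}

```text
time_s: 9.28
eef_pos: [0.4733, 0.1366, 0.1152]
eef_rot: [[-0.979, -0.206, 0.0], [-0.206, 0.979, 0.0], [-0.0, -0.0, -1.0]]
wrist_force: [0.0, 0.1, -0.7]
grip_width: 0.333
finger_force: 25.0
```

{"method": "send_rows", "body": {"series": [{"dx":0,"dy":0,"dz":-0.05,"yaw":0,"claw":0.2},{"dx":0,"dy":0,"dz":0,"yaw":0,"claw":0.2},{"dx":0,"dy":0,"dz":0,"yaw":0,"claw":0.6},{"dx":0,"dy":0,"dz":0,"yaw":0,"claw":0.6},{"dx":0,"dy":0,"dz":0,"yaw":0,"claw":0.6}]}}

```text
time_s: 9.7
eef_pos: [0.4732, 0.1366, 0.1145]
eef_rot: [[-0.979, -0.206, 0.0], [-0.206, 0.979, 0.0], [-0.0, 0.0, -1.0]]
wrist_force: [-0.9, -0.6, -1.1]
grip_width: 0.504
finger_force: 0.0
```

{"method": "send_rows", "body": {"series": [{"dx":0,"dy":0,"dz":0,"yaw":0,"claw":0.6},{"dx":0,"dy":0,"dz":0,"yaw":0,"claw":0.6},{"dx":0,"dy":0,"dz":2.5,"yaw":0,"claw":0.6},{"dx":0,"dy":0,"dz":3.5,"yaw":0,"claw":0.6},{"dx":0,"dy":0,"dz":3.5,"yaw":0,"claw":0.6}]}}

```text
time_s: 10.12
eef_pos: [0.4725, 0.1365, 0.2102]
eef_rot: [[-0.979, -0.206, -0.002], [-0.206, 0.979, -0.0], [0.002, 0.0, -1.0]]
wrist_force: [1.0, 0.0, 0.0]
grip_width: 0.601
finger_force: 0.0
```

{"method": "send_rows", "body": {"series": [{"dx":0,"dy":0,"dz":4,"yaw":0,"claw":0.3},{"dx":0,"dy":0,"dz":4,"yaw":0,"claw":0},{"dx":0,"dy":0,"dz":4,"yaw":0,"claw":0},{"dx":0,"dy":0,"dz":4,"yaw":0,"claw":0},{"dx":0,"dy":0,"dz":0,"yaw":0,"claw":0}]}}

```text
time_s: 10.53
eef_pos: [0.474, 0.1368, 0.377]
eef_rot: [[-0.978, -0.206, 0.011], [-0.206, 0.979, 0.002], [-0.011, -0.0, -1.0]]
wrist_force: [-0.0, 0.6, -0.3]
grip_width: 0.283
finger_force: 0.0
```

```bash
python3 - <<'E'
from h import *
c=cap('side');cv2.imwrite('pics/s2.png',cv2.resize(c['frame'][60:280,180:400],(600,600))[:,:,::-1])
P=pts(c)
q=P[120:240,230:340].reshape(-1,3);q=q[(q[:,2]>.135)&(q[:,2]<.149)&(np.hypot(q[:,0]-.473,q[:,1]-.137)<.025)]
print('cap',len(q),cv2.minEnclosingCircle(q[:,:2].astype(np.float32)),np.median(q,0))
E
```

```text
cap 139 ((0.4706782102584839, 0.1353563517332077), 0.016365772113204002) [0.47116128 0.13073742 0.14468957]
```

View pics/s2.png

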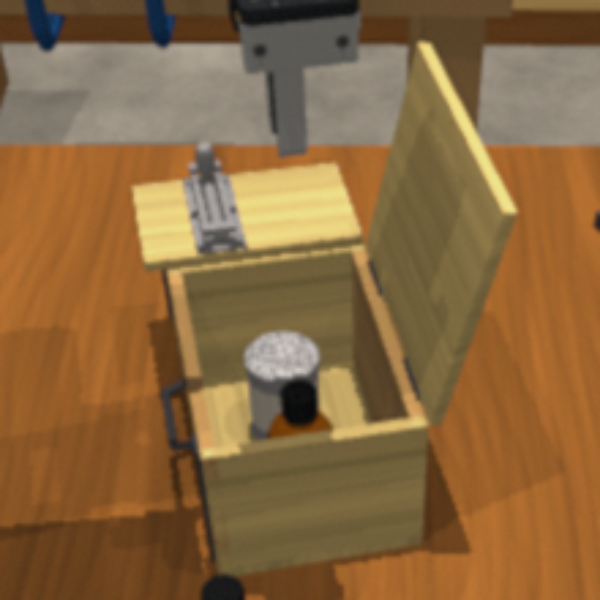

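The bottle stands upright in the well; its cap is at crop (298,400), with the can behind it at (282,370). The bolt is drawn back. Next, over and behind the lid.

{"method": "send_rows", "body": {"series": [{"dx":0,"dy":0,"dz":1.5,"yaw":0,"claw":0},{"dx":3,"dy":1,"dz":0,"yaw":0,"claw":0},{"dx":3,"dy":1,"dz":0,"yaw":0,"claw":0},{"dx":3,"dy":1,"dz":0,"yaw":0,"claw":0},{"dx":3,"dy":1,"dz":0,"yaw":0,"claw":0}]}}

```text
time_s: 11.0
eef_pos: [0.5942, 0.177, 0.383]
eef_rot: [[-0.979, -0.206, -0.002], [-0.206, 0.979, -0.0], [0.002, 0.0, -1.0]]
wrist_force: [-0.4, 0.1, 1.1]
grip_width: 0.003
finger_force: 0.0
```

{"method": "send_rows", "body": {"series": [{"dx":3,"dy":1,"dz":0,"yaw":0,"claw":0},{"dx":2.5,"dy":1,"dz":0,"yaw":0,"claw":0},{"dx":0,"dy":0,"dz":0,"yaw":0,"claw":0}]}}

```text
time_s: 11.25
eef_pos: [0.6512, 0.1978, 0.3782]
eef_rot: [[-0.978, -0.206, -0.007], [-0.206, 0.979, -0.002], [0.008, -0.0, -1.0]]
wrist_force: [0.1, -0.2, -1.1]
grip_width: 0.002
finger_force: 0.0
```

{"method": "send_rows", "body": {"series": [{"dx":0,"dy":0,"dz":-2.5,"yaw":0,"claw":0},{"dx":0,"dy":0,"dz":-3,"yaw":0,"claw":0},{"dx":0,"dy":0,"dz":-2.5,"yaw":0,"claw":0},{"dx":-1,"dy":-0.2,"dz":0,"yaw":0,"claw":0},{"dx":0,"dy":0,"dz":0,"yaw":0,"claw":0}]}}

```text
time_s: 11.67
eef_pos: [0.6365, 0.1943, 0.3023]
eef_rot: [[-0.979, -0.206, -0.004], [-0.206, 0.979, -0.001], [0.004, -0.0, -1.0]]
wrist_force: [-0.7, 0.2, 0.1]
grip_width: 0.003
finger_force: 0.0
```

{"method": "send_rows", "body": {"series": [{"dx":-1,"dy":-0.2,"dz":0,"yaw":0,"claw":0},{"dx":-1,"dy":-0.2,"dz":0,"yaw":0,"claw":0},{"dx":-1,"dy":-0.2,"dz":0,"yaw":0,"claw":0},{"dx":-1,"dy":-0.2,"dz":0,"yaw":0,"claw":0},{"dx":0,"dy":0,"dz":0,"yaw":0,"claw":0}]}}

```text
time_s: 12.08
eef_pos: [0.5974, 0.1865, 0.306]
eef_rot: [[-0.979, -0.206, 0.002], [-0.206, 0.979, 0.001], [-0.003, 0.0, -1.0]]
wrist_force: [1.4, -0.5, -0.1]
grip_width: 0.002
finger_force: 0.0
```

{"method": "send_rows", "body": {"series": [{"dx":-1,"dy":-0.2,"dz":0,"yaw":0,"claw":0},{"dx":-1,"dy":-0.2,"dz":0,"yaw":0,"claw":0},{"dx":-1.4,"dy":-0.28,"dz":0,"yaw":0,"claw":0},{"dx":-1.4,"dy":-0.28,"dz":0,"yaw":0,"claw":0},{"dx":-1.3,"dy":-0.28,"dz":-0.1,"yaw":0,"claw":0}]}}

```text
time_s: 12.5
eef_pos: [0.5372, 0.1742, 0.3038]
eef_rot: [[-0.979, -0.206, 0.002], [-0.206, 0.979, 0.0], [-0.002, 0.0, -1.0]]
wrist_force: [4.0, 0.4, -1.7]
grip_width: 0.004
finger_force: 1.6
```

{"method": "send_rows", "body": {"series": [{"dx":-1.3,"dy":-0.27,"dz":-0.4,"yaw":0,"claw":0},{"dx":-1.3,"dy":-0.27,"dz":-0.4,"yaw":0,"claw":0},{"dx":-1.3,"dy":-0.27,"dz":-0.4,"yaw":0,"claw":0},{"dx":0,"dy":0,"dz":0,"yaw":0,"claw":0}]}}

```text
time_s: 12.83
eef_pos: [0.4972, 0.166, 0.2916]
eef_rot: [[-0.979, -0.206, 0.0], [-0.206, 0.979, 0.0], [-0.0, 0.0, -1.0]]
wrist_force: [-0.2, -0.2, 0.3]
grip_width: 0.006
finger_force: 0.0
```

```bash
python3 - <<'E'
from h import *
c=cap('side');cv2.imwrite('pics/s3.png',c['frame'][60:300,160:480,::-1])
print(robot.get_state()['eef_pos'])
E
```

```text
[0.4980603  0.16612766 0.29199676]
```

View pics/s3.png

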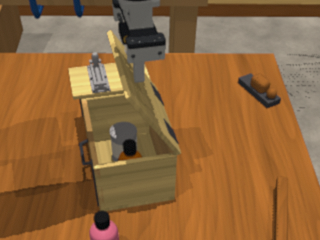

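The lid is being folded down, now at about 60°, with the fingertip on its outer face near crop (140,70). Continuing the arc.

{"method": "send_rows", "body": {"series": [{"dx":-1.7,"dy":-0.35,"dz":-1.1,"yaw":0,"claw":0},{"dx":-1.7,"dy":-0.35,"dz":-1.1,"yaw":0,"claw":0},{"dx":-1.4,"dy":-0.28,"dz":-1.5,"yaw":0,"claw":0},{"dx":-1.4,"dy":-0.28,"dz":-1.6,"yaw":0,"claw":0},{"dx":0,"dy":0,"dz":0,"yaw":0,"claw":0}]}}

```text
time_s: 13.3
eef_pos: [0.4348, 0.1532, 0.2367]
eef_rot: [[-0.979, -0.206, -0.003], [-0.206, 0.979, -0.001], [0.003, -0.0, -1.0]]
wrist_force: [0.1, -0.2, 0.4]
grip_width: 0.009
finger_force: 0.0
```

{"method": "send_rows", "body": {"series": [{"dx":-1,"dy":-0.2,"dz":-1.8,"yaw":0,"claw":0},{"dx":-0.9,"dy":-0.2,"dz":-1.9,"yaw":0,"claw":0},{"dx":-0.4,"dy":-0.1,"dz":-1.5,"yaw":0,"claw":0},{"dx":-0.4,"dy":-0.1,"dz":-1.3,"yaw":0,"claw":0},{"dx":0,"dy":0,"dz":0,"yaw":0,"claw":0}]}}

```text
time_s: 13.72
eef_pos: [0.4093, 0.1475, 0.1724]
eef_rot: [[-0.979, -0.206, -0.003], [-0.206, 0.979, -0.001], [0.003, -0.0, -1.0]]
wrist_force: [-0.2, 0.2, -0.2]
grip_width: 0.001
finger_force: 0.0
```

{"method": "send_rows", "body": {"series": [{"dx":0,"dy":0,"dz":-0.5,"yaw":0,"claw":0},{"dx":0,"dy":0,"dz":-0.4,"yaw":0,"claw":0},{"dx":0,"dy":0,"dz":0,"yaw":0,"claw":0}]}}

```text
time_s: 13.97
eef_pos: [0.4097, 0.1477, 0.1645]
eef_rot: [[-0.979, -0.206, 0.0], [-0.206, 0.979, 0.0], [-0.0, 0.0, -1.0]]
wrist_force: [0.2, 1.0, 0.2]
grip_width: 0.005
finger_force: 0.0
```

{"method": "send_rows", "body": {"series": [{"dx":0,"dy":0,"dz":-0.3,"yaw":0,"claw":0},{"dx":0,"dy":0,"dz":0,"yaw":0,"claw":0},{"dx":0,"dy":0,"dz":0,"yaw":0,"claw":0}]}}

```text
time_s: 14.22
eef_pos: [0.4098, 0.1477, 0.1622]
eef_rot: [[-0.979, -0.206, 0.002], [-0.206, 0.979, 0.0], [-0.002, 0.0, -1.0]]
wrist_force: [-0.4, -0.5, 5.1]
grip_width: 0.005
finger_force: 2.6
```

Contact force is building; I'll press a little more to make sure it is shut, then rise and go to the knob.

{"method": "send_rows", "body": {"series": [{"dx":0,"dy":0,"dz":-0.2,"yaw":0,"claw":0},{"dx":0,"dy":0,"dz":0,"yaw":0,"claw":0},{"dx":0,"dy":0,"dz":0,"yaw":0,"claw":0}]}}

```text
time_s: 14.47
eef_pos: [0.4099, 0.1477, 0.162]
eef_rot: [[-0.979, -0.206, 0.003], [-0.206, 0.979, 0.001], [-0.003, 0.0, -1.0]]
wrist_force: [-10.3, -3.3, 28.9]
grip_width: 0.005
finger_force: 14.1
```

{"method": "send_rows", "body": {"series": [{"dx":0,"dy":0,"dz":4,"yaw":0,"claw":0},{"dx":0,"dy":0,"dz":4,"yaw":0,"claw":0.6},{"dx":-0.7,"dy":4,"dz":0.5,"yaw":0,"claw":0.6},{"dx":-0.7,"dy":4,"dz":0,"yaw":0,"claw":0.6},{"dx":-0.5,"dy":4,"dz":0,"yaw":0,"claw":0.6}]}}

```text
time_s: 14.88
eef_pos: [0.39, 0.269, 0.2458]
eef_rot: [[-0.979, -0.204, 0.002], [-0.204, 0.979, 0.001], [-0.003, 0.001, -1.0]]
wrist_force: [0.7, 0.1, 0.8]
grip_width: 0.248
finger_force: 0.0
```

{"method": "send_rows", "body": {"series": [{"dx":-0.5,"dy":4,"dz":0,"yaw":0,"claw":0.6},{"dx":-0.5,"dy":4,"dz":0,"yaw":0,"claw":0.6},{"dx":-0.2,"dy":4,"dz":0,"yaw":0,"claw":0.6},{"dx":0,"dy":0.6,"dz":0,"yaw":0,"claw":0.6},{"dx":0,"dy":0,"dz":0,"yaw":0,"claw":0.6}]}}

```text
time_s: 15.3
eef_pos: [0.3776, 0.3952, 0.2438]
eef_rot: [[-0.978, -0.209, -0.001], [-0.209, 0.978, -0.001], [0.001, -0.0, -1.0]]
wrist_force: [-1.0, -0.6, -0.9]
grip_width: 0.587
finger_force: 0.0
```

```bash
python3 - <<'E'
from h import *
c=cap('side');cv2.imwrite('pics/s4.png',cv2.resize(c['frame'][80:290,200:380],(514,600))[:,:,::-1])
P=pts(c).reshape(-1,3)
a=np.radians(11.68);R=np.array([[np.cos(a),np.sin(a)],[-np.sin(a),np.cos(a)]])
C=np.c_[(P[:,:2]-[.45,.2485])@R.T,P[:,2]]
m=(abs(C[:,0])<.09)&(C[:,1]>-.17)&(C[:,1]<-.02)&(C[:,2]>.14)&(C[:,2]<.2)
print('lid slope,z',np.polyfit(C[m,0],C[m,2],1),m.sum())
m=(abs(C[:,0]+.04)<.03)&(C[:,1]>-.0)&(C[:,1]<.06)&(C[:,2]>.172)&(C[:,2]<.2)
print('keeper',C[m].mean(0),m.sum(),C[m].min(0),C[m].max(0))
print(robot.get_state()['eef_pos'])
E
```

```text
lid slope,z [0.00324184 0.16325366] 3462
keeper [-0.03992211  0.03362127  0.18414169] 77 [-0.05384097  0.02677528  0.17211014] [-0.02637373  0.0431187   0.18937679]
[0.37797042 0.39372953 0.24401577]
```

View pics/s4.png

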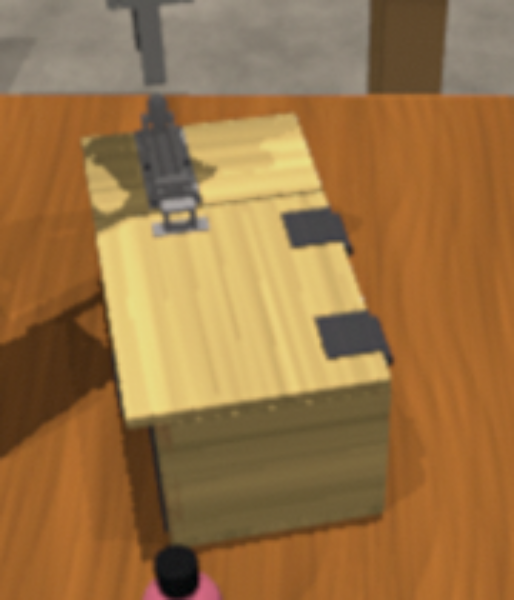

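The lid lies flat (slope 0.003) and level with the deck. The keeper at crop (180,218) lines up with the bolt. Grasping the knob and driving the bolt home.

{"method": "send_rows", "body": {"series": [{"dx":0.1,"dy":0,"dz":-2.7,"yaw":0,"claw":0.6},{"dx":0,"dy":0,"dz":-2.6,"yaw":0,"claw":0.6},{"dx":0,"dy":0,"dz":0,"yaw":0,"claw":0.1},{"dx":0,"dy":0,"dz":0,"yaw":0,"claw":0.1},{"dx":0,"dy":0,"dz":0,"yaw":0,"claw":0.1}], "grip_force": 15}}

```text
time_s: 15.77
eef_pos: [0.3799, 0.3931, 0.1933]
eef_rot: [[-0.979, -0.205, 0.002], [-0.205, 0.979, 0.001], [-0.002, 0.001, -1.0]]
wrist_force: [0.0, -0.3, 0.7]
grip_width: 0.422
finger_force: 0.0
```

{"method": "send_rows", "body": {"series": [{"dx":0,"dy":0,"dz":0,"yaw":0,"claw":0.1},{"dx":0,"dy":0,"dz":0,"yaw":0,"claw":0.1},{"dx":0,"dy":0,"dz":0,"yaw":0,"claw":0.1},{"dx":0,"dy":0,"dz":0,"yaw":0,"claw":0.1},{"dx":0,"dy":0,"dz":0,"yaw":0,"claw":0.1}]}}

```text
time_s: 16.18
eef_pos: [0.3794, 0.394, 0.1924]
eef_rot: [[-0.979, -0.206, 0.001], [-0.206, 0.979, 0.002], [-0.002, 0.001, -1.0]]
wrist_force: [-0.2, 1.6, 6.8]
grip_width: 0.186
finger_force: 15.0
```

{"method": "send_rows", "body": {"series": [{"dx":0.2,"dy":-0.98,"dz":0,"yaw":0,"claw":0.1},{"dx":0.2,"dy":-0.98,"dz":0,"yaw":0,"claw":0.1},{"dx":0.2,"dy":-0.98,"dz":0,"yaw":0,"claw":0.1},{"dx":0,"dy":0,"dz":0,"yaw":0,"claw":0.1}]}}

```text
time_s: 16.52
eef_pos: [0.3858, 0.3633, 0.1924]
eef_rot: [[-0.979, -0.206, 0.002], [-0.206, 0.979, 0.001], [-0.002, 0.001, -1.0]]
wrist_force: [0.8, -2.7, 6.0]
grip_width: 0.189
finger_force: 15.0
```

{"method": "send_rows", "body": {"series": [{"dx":0.2,"dy":-0.98,"dz":0,"yaw":0,"claw":0.1},{"dx":0.2,"dy":-0.98,"dz":0,"yaw":0,"claw":0.1},{"dx":0.2,"dy":-0.98,"dz":0,"yaw":0,"claw":0.1},{"dx":0,"dy":0,"dz":0,"yaw":0,"claw":0.1}]}}

```text
time_s: 16.85
eef_pos: [0.3914, 0.3358, 0.1926]
eef_rot: [[-0.979, -0.206, 0.002], [-0.206, 0.979, 0.005], [-0.003, 0.005, -1.0]]
wrist_force: [2.2, 8.2, 1.1]
grip_width: 0.186
finger_force: 15.0
```

{"method": "send_rows", "body": {"series": [{"dx":0.05,"dy":-0.25,"dz":0,"yaw":0,"claw":0.1},{"dx":0,"dy":0,"dz":0,"yaw":0,"claw":0.1},{"dx":0,"dy":0,"dz":0,"yaw":0,"claw":0.1}]}}

```text
time_s: 17.1
eef_pos: [0.3915, 0.3355, 0.1927]
eef_rot: [[-0.978, -0.207, 0.002], [-0.207, 0.978, 0.008], [-0.003, 0.007, -1.0]]
wrist_force: [-2.6, 24.4, 2.2]
grip_width: 0.189
finger_force: 15.0
```

{"method": "send_rows", "body": {"series": [{"dx":0,"dy":0,"dz":0,"yaw":0,"claw":0.6},{"dx":0,"dy":0,"dz":0,"yaw":0,"claw":0.6},{"dx":0,"dy":0,"dz":0,"yaw":0,"claw":0.6},{"dx":0,"dy":0,"dz":0,"yaw":0,"claw":0.6},{"dx":0,"dy":0,"dz":3.5,"yaw":0,"claw":0.6}]}}

```text
time_s: 17.52
eef_pos: [0.3899, 0.3307, 0.2213]
eef_rot: [[-0.979, -0.206, -0.008], [-0.206, 0.979, -0.006], [0.009, -0.004, -1.0]]
wrist_force: [-0.0, 0.3, -0.9]
grip_width: 0.5
finger_force: 0.0
```

{"method": "send_rows", "body": {"series": [{"dx":0,"dy":0,"dz":4,"yaw":0,"claw":0.6},{"dx":0,"dy":0,"dz":4,"yaw":0,"claw":0.6},{"dx":0,"dy":0,"dz":2,"yaw":0,"claw":0.6},{"dx":0,"dy":0,"dz":0,"yaw":0,"claw":0.6},{"dx":0,"dy":0,"dz":0,"yaw":0,"claw":0.6}]}}

```text
time_s: 17.93
eef_pos: [0.3918, 0.3321, 0.3268]
eef_rot: [[-0.979, -0.206, 0.001], [-0.206, 0.979, 0.001], [-0.001, 0.0, -1.0]]
wrist_force: [1.7, 0.3, -1.3]
grip_width: 0.6
finger_force: 0.0
```

```bash
python3 - <<'E'
from h import *
c=cap('side');cv2.imwrite('pics/s5.png',c['frame'][:,:,::-1])
P=pts(c).reshape(-1,3)
a=np.radians(11.68);R=np.array([[np.cos(a),np.sin(a)],[-np.sin(a),np.cos(a)]])
C=np.c_[(P[:,:2]-[.45,.2485])@R.T,P[:,2]]
m=(abs(C[:,0])<.09)&(C[:,1]>-.17)&(C[:,1]<-.02)&(C[:,2]>.14)&(C[:,2]<.2)
print('lid slope,z',np.polyfit(C[m,0],C[m,2],1))
m=(abs(C[:,0]+.04)<.02)&(C[:,1]>.07)&(C[:,1]<.18)&(C[:,2]>.195)&(C[:,2]<.225)
print('knob',cv2.minEnclosingCircle(C[m,:2].astype(np.float32)),m.sum())
m=(abs(C[:,0]+.04)<.01)&(C[:,1]<.03)&(C[:,1]>-.05)&(C[:,2]>.17)&(C[:,2]<.182)
print('tip y',C[m,1].min() if m.any() else None)
E
```

```text
lid slope,z [0.00284418 0.16322887]
knob ((-0.039702143520116806, 0.09407460689544678), 0.008993355557322502) 64
tip y 0.007354176780368817
```

View pics/s5.png

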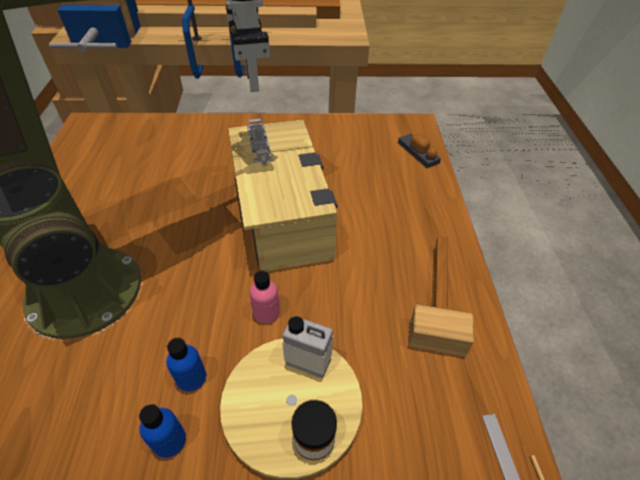

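The lid is shut and the bolt is through the keeper at (262,157), with the knob at chest y = 94 mm, which is home. The jar, tin and mallet have not moved, and the gripper is clear.

```bash
python3 -c "
from bench import robot
print(robot.job_done())"
```

```text
the job is handed in; nothing more can be done
None
```

The job is handed in: the bottle was set down upright in the chest beside the can, the lid is shut and the bolt is home through the keeper, and the last picture showed the jar, tin and mallet undisturbed; no verdict came back.

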